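Open the night window for a late guest

ROBOT

A 6-joint arm with a two-finger parallel gripper is mounted at the origin on the work surface. World frame = base frame: x ahead of the robot, y to its left, z up, the work surface at z = 0. Lengths are in mm, angles in rad, forces in N, time in s.
With the tool pointing down it reaches from about 300 to 775 mm from the base axis. Payload 14.6 kg.
Tool frame: the origin (TCP) lies at the very end of the fingers, on their centre line; the grasp point (between the pads) lies 19 mm behind it; z points along the fingers, y is the line along which they close (so a half turn about z gives the same grasp; the last joint's range is limited). The gripper opens to 94 mm and grips with 3 to 60 N. Pads are 16 mm wide; open, the fingers measure 119 mm over their backs; the gripper's body (75 mm by 177 mm) begins 78 mm behind the grasp point.
Start: joints at [1.161, 0.3, 1.521, -0, 1.321, -0.067], TCP at [184.866, 517.99, 205.446] pointing down, gripper open.
Joint ranges: [-3.03, 3.03], [-0.79, 2.21], [0.23, 2.52], [-1.04, 4.18], [0, 3.07], [-2.55, 2.55]. Speed limits (rad/s): [2.22, 2.22, 2.57, 3.14, 3.14, 3.14].

INTERFACE

Orientations are given as [roll, pitch, yaw] about the fixed x, y, z axes, in that order (R = Rz(yaw) Ry(pitch) Rx(roll)).
In Python, from cell import manip gives the robot as it stands. The module is installed in compiled form; this text tells all that it offers.
- The arm moves only by the shell command python3 -m inch 'ROWS' [FORCE]. ROWS is JSON, a list of rows, each an object of numbers: "gripper": the opening, from 0 (shut) to 1 (fully open); "dx", "dy", "dz": the shift along the world's x, y, z in m; "wx", "wy", "wz": the turn, a rotation vector about the world's x, y, z in degrees. A call has exactly 5 rows; each row is the pose to reach, as a shift and turn from the pose commanded when the call began; what a row does not reach only later rows make up. A row lasts 1/12 s, in which the tool goes at most 41.7 mm and 7.16 degrees, less where a joint would pass 70% of its speed; a pose out of reach is approached as far as the arm can. A call with a gripper value outside its range is refused whole. The fingers move at their own pace and stop on an object; FORCE is the grip in N (left out, the last holds). Time passes only in rows, so rows that repeat a pose let the fingers close, or fill a call up. It gives the time, the measured TCP pose, the force, the opening and the grip force at its end, in the units of the state.
- manip.read_state(): the state, without advancing time (a new reading comes with each control period).
- manip.camera(name): name is "scene" or "top" or "wrist"; returns the picture (384x512x3 uint8, blue, green, red); there is no depth.
- manip.camera_info(name): a dict with "camera_matrix" (3x3 intrinsics, pixels), "D" ([k1, k2, p1, p2, k3] as OpenCV has them; the pictures are not rectified), "R" (3x3) and "t" (3): a world point X has camera coordinates R X + t; the wrist camera has in their place "tool_from_camera" (4x4, takes a point from camera to tool coordinates, whose origin is the TCP and whose axes are the flange's). Camera axes: x right, y down, z forward; pixel columns grow to the right and rows downward; lengths in mm; the calibration is good to about 2 mm. A picture is of the moment at which its call begins: read the wrist's pose just before it. camera_info takes no time and is no camera call.
- manip.sign_off(): hands the job in; it is judged then, once.
The state is a dict: "clock": time; "joints": joint angles; "qd": joint speeds; "effort": joint torques, N m; "eef_pos": TCP position; "eef_rot": TCP orientation; "wrist_force": force on the tool from outside, world axes, zero at the start; "moment": the same for the moment, N m; "finger_gap": finger opening in mm; "finger_force": force on a finger pad.
Only numpy, scipy, OpenCV 4.12 (cv2) and the standard library are available. Lean on these libraries where they do the work, as an engineer would, in place of code of your own. Each camera call takes 0.05 s, during which the arm holds its last target. There are 200 camera calls.

TASK

A late guest is waiting for the key in the tray: with the fingertips, lightly press down the white button (hatch lamp), then the yellow (hatch lock), then the green (tray release), each until it stays fully down, and after that tap the plunger of the desk bell to ring it. Use only a light touch: pick nothing up, do not press the red alarm button, leave the bell standing in its place and the other things on the counter where they lie, and finish clear of everything.

Things in the scene. Friction and masses are not known exactly. Their poses are not given: they have to be found in the camera images.
- white_station: push-button station with the white button (hatch lamp): grey 64 x 64 mm box, 44 mm high, with a black collar (46 mm across, up to 50 mm) and a round white cap on top; fixed to the counter. Origin: centre of its underside, on the counter; z up. All four stations are alike but for the cap colour, and stand in any arrangement.
- white_top (a point): centre of the top face of the white cap: a flat disc 34 mm across, 64 mm above the counter when up, 56 mm when fully down
- white_button (a joint): travel of the cap in m: 0 = up, 0.008 = fully down. It starts to yield at about 3 N, needs a little over 4 N to go fully down, then meets a hard stop, and stays where it is left (stays down, does not spring back).
- yellow_station: push-button station with the yellow button (hatch lock): grey 64 x 64 mm box, 44 mm high, with a black collar (46 mm across, up to 50 mm) and a round yellow cap on top; fixed to the counter. Origin: centre of its underside, on the counter; z up. All four stations are alike but for the cap colour, and stand in any arrangement.
- yellow_top (a point): centre of the top face of the yellow cap: a flat disc 34 mm across, 64 mm above the counter when up, 56 mm when fully down
- yellow_button (a joint): travel of the cap in m: 0 = up, 0.008 = fully down. It starts to yield at about 3 N, needs a little over 4 N to go fully down, then meets a hard stop, and stays where it is left (stays down, does not spring back).
- green_station: push-button station with the green button (tray release): grey 64 x 64 mm box, 44 mm high, with a black collar (46 mm across, up to 50 mm) and a round green cap on top; fixed to the counter. Origin: centre of its underside, on the counter; z up. All four stations are alike but for the cap colour, and stand in any arrangement.
- green_top (a point): centre of the top face of the green cap: a flat disc 34 mm across, 64 mm above the counter when up, 56 mm when fully down
- green_button (a joint): travel of the cap in m: 0 = up, 0.008 = fully down. It starts to yield at about 3 N, needs a little over 4 N to go fully down, then meets a hard stop, and stays where it is left (stays down, does not spring back).
- red_station: push-button station with the red button (alarm, to be left alone): grey 64 x 64 mm box, 44 mm high, with a black collar (46 mm across, up to 50 mm) and a round red cap on top; fixed to the counter. Origin: centre of its underside, on the counter; z up. All four stations are alike but for the cap colour, and stand in any arrangement.
- red_top (a point): centre of the top face of the red cap: a flat disc 34 mm across, 64 mm above the counter when up, 56 mm when fully down
- red_button (a joint): travel of the cap in m: 0 = up, 0.008 = fully down. It starts to yield at about 3 N, needs a little over 4 N to go fully down, then meets a hard stop, and stays where it is left (stays down, does not spring back).
- bell: loose desk bell, 0.4 kg: round dark wooden foot 88 mm across, brass dome up to 38 mm high, steel plunger on top. Origin: centre of its underside; z up.
- bell_top (a point): centre of the top of the bell's plunger: a flat steel disc 22 mm across, 52 mm above the counter when up; its underside is 8 mm above the dome
- bell_plunger (a joint): travel of the bell's plunger in m: 0 = up, 0.006 = fully down; the bell rings at 0.003. A spring brings it back: it yields at about 1.6 N and needs about 4 N to go fully down, against a hard stop.
- mug: loose white enamel mug, 80 mm across, 82 mm high, handle on its +y side; origin: centre of its underside. Bystander.
- coin_dish: loose pewter dish with a few coins, 90 mm across, 18 mm high, standing in the slide tray beside the key; origin: centre of its underside. Bystander.
- doorknob: loose cast brass doorknob standing on its rose, 52 mm across, 63 mm high; origin: centre of its underside. Bystander.
- pencil: loose hexagonal yellow pencil, 180 mm long, 7 mm thick, lying along its x axis; origin: its middle, on its underside. Bystander.
- key: loose iron room key with a brass disc fob, 115 mm long, 6 mm high, lying in the steel slide tray (200 x 340 mm, 28 mm high, on the robot's left, running in y under a glass hatch); origin: centre of the key's bow, on its underside. Bystander.

How it is judged (in metres and radians):
On the way, in this order (a step that is already met when the one before it is completed fails the run):
1. the white button is down (over 6 mm) (value of joint white_button above 0.006 m), for 0.1 s.
2. the yellow button is down (over 6 mm) (value of joint yellow_button above 0.006 m), for 0.1 s.
3. the green button is down (over 6 mm) (value of joint green_button above 0.006 m), for 0.1 s.
4. the bell's plunger is down far enough to ring (over 3 mm) (value of joint bell_plunger above 0.003 m), for 0.02 s.
At the end, for the whole second after the job is handed in: White, yellow and green buttons each more than 6 mm down (of 8), red less than 2 mm; the bell's plunger has come back up (less than 1.5 mm), the bell at rest within 15 mm of its starting place; mug, coin dish, doorknob, pencil and key within 15 mm of theirs (value of joint each of white_button, yellow_button, green_button above 0.006 m and value of joint red_button below 0.002 m and value of joint bell_plunger below 0.0015 m and distance of each of bell, mug, coin_dish, doorknob, pencil, key from where it was at the start of the episode below 0.015 m and linear speed of bell below 0.02 m/s); the robot touches nothing.
It fails at once if the red alarm button is pressed (more than 2 mm) (value of joint red_button above 0.002 m).
It fails at once if a button is pressed (over 4 mm) before the one ahead of it is down, or the bell is rung (over 3 mm) before all three are down ((value of joint yellow_button above 0.004 m and value of joint white_button below 0.004 m) or (value of joint green_button above 0.004 m and value of joint yellow_button below 0.004 m) or (value of joint bell_plunger above 0.003 m and value of joint any of white_button, yellow_button, green_button below 0.004 m)).
It fails at once if a button station or the bell is struck or pressed with more than 25 N (contact force between the arm and white_station above 25 N or contact force between the arm and yellow_station above 25 N or contact force between the arm and green_station above 25 N or contact force between the arm and red_station above 25 N or contact force between the arm and bell above 25 N).
It fails at once if the bell is lifted, carried, shoved more than 15 mm or tipped (distance of bell from where it was at the start of the episode above 0.015 m or angle between bell's own z axis and vertical above 0.25 rad).
It fails at once if the mug, coin dish, doorknob, pencil or key is moved more than 15 mm (distance of any of mug, coin_dish, doorknob, pencil, key from where it was at the start of the episode above 0.015 m).
It also fails if it takes over 54 s, if anything falls off the work surface, if the arm or the gripper's body presses on something with over 40 N, if the wrist force passes 120 N, or if a joint passes its speed limit or range.

## Working session

There is one attempt and no reset: what is moved stays moved. The work goes in short steps, Python scripts to look and compute and a shell command to move; the robot and the scene stay as the last step left them, time stands still between calls to the robot, and variables do not carry over. Pictures are saved under pics/ and viewed, at most 10 in all, crops included, and the job is handed in when it is done.

```bash
mkdir -p pics; python3 - <<'E'
from cell import manip
import cv2
s=manip.read_state();print(s)
for n in("top","scene"):
    cv2.imwrite(f"pics/{n}0.png",cv2.resize(manip.camera(n),(800,600),interpolation=cv2.INTER_CUBIC)); print(n,manip.camera_info(n))
print(manip.camera_info("wrist"))
E
```

```text
{'clock': 0.0, 'joints': array([ 1.16142407e+00,  3.00467800e-01,  1.52158807e+00,  3.54585302e-06,
        1.32069315e+00, -6.65690799e-02]), 'qd': array([-0.00059902,  0.00193085, -0.00012348,  0.00060551,  0.00083135,
        0.00147885]), 'effort': array([-6.49171470e-04, -5.31811881e+01, -3.52725291e+01,  7.07206596e-02,
        2.44758086e-02, -1.27267426e-04]), 'eef_pos': array([184.75116318, 517.7610601 , 204.88518332]), 'eef_rot': array([-3.14043907e+00, -8.03484848e-05,  2.79878855e+00]), 'wrist_force': array([0.19337312, 0.52646851, 0.57220605]), 'moment': array([ 0.00409306,  0.01334796, -0.02061812]), 'finger_force': 0.0, 'finger_gap': 94.14088664882945}
top {'camera_matrix': array([[442.32608661,   0.        , 257.68447452],
       [  0.        , 442.32608661, 191.67632615],
       [  0.        ,   0.        ,   1.        ]]), 'D': array([-0.07901731,  0.        ,  0.        ,  0.        ,  0.        ]), 'R': array([[-0.00188726, -0.99998654, -0.0048324 ],
       [-0.98161866,  0.00277478, -0.19083268],
       [ 0.19084353,  0.00438343, -0.98161068]]), 't': array([  62.
[... 418 characters left out ...]
92,  0.19186327, -0.85064039]]), 't': array([-284.87915876, -427.67151347, 1433.77592511])}
{'camera_matrix': array([[313.72297547,   0.        , 258.17014508],
       [  0.        , 313.72297547, 198.37182421],
       [  0.        ,   0.        ,   1.        ]]), 'D': array([-0.0138078,  0.       ,  0.       ,  0.       ,  0.       ]), 'tool_from_camera': array([[-5.62114775e-04, -9.61801008e-01, -2.73748983e-01,
         7.99430367e+01],
       [ 9.99999805e-01, -4.66383108e-04, -4.14784818e-04,
         1.20896347e-02],
       [ 2.71268554e-04, -2.73749163e-01,  9.61801082e-01,
        -1.80307281e+02],
       [ 0.00000000e+00,  0.00000000e+00,  0.00000000e+00,
         1.00000000e+00]])}
```

View pics/top0.png

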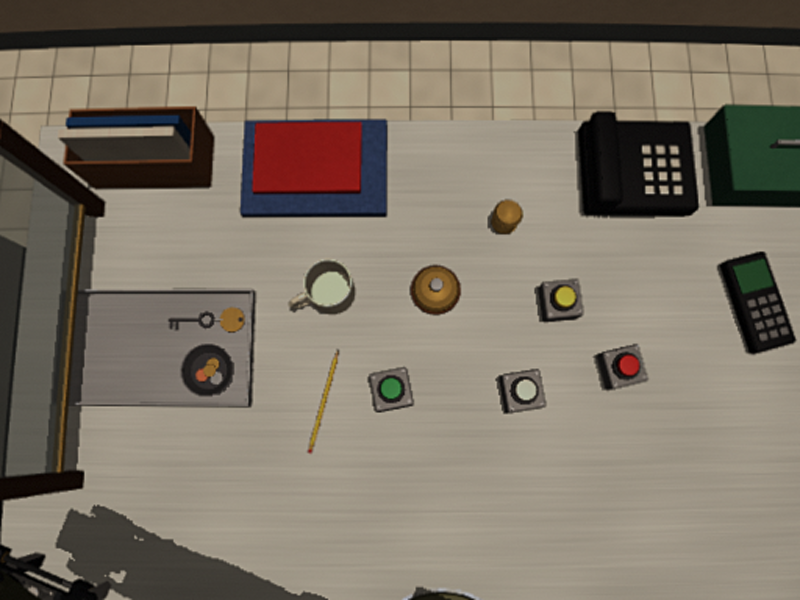

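View pics/scene0.png

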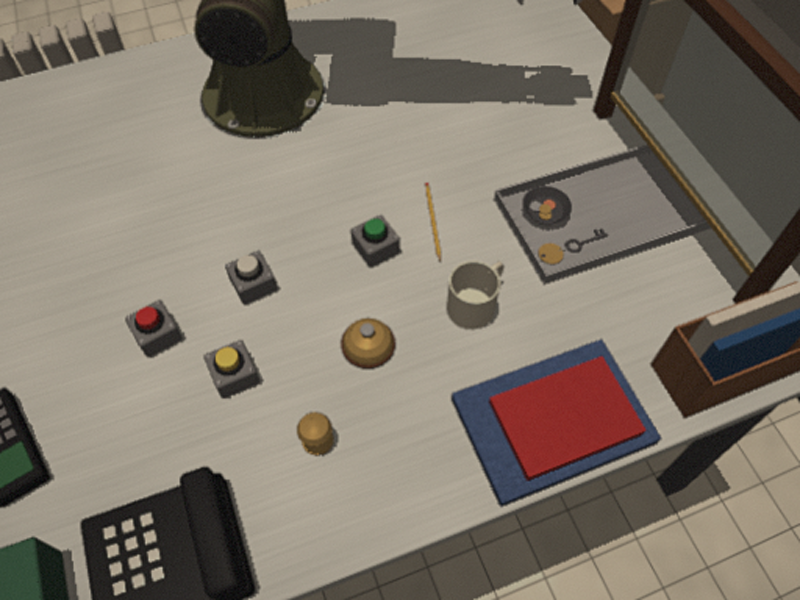

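Top view: white cap at (525,390), yellow (565,296), green (391,388), red (628,365), bell plunger (436,284), mug (330,286), doorknob (508,213), pencil (337,350)–(310,452). The scene view shows the same layout: white (247,262), yellow (227,355), green (375,228), red (148,316), bell (368,328).

```bash
cat > h.py <<'E'
from cell import manip
import cv2,numpy as np
from scipy.spatial.transform import Rotation as Ro
def ray(n,uv,pose=None):
    i=manip.camera_info(n)
    p=cv2.undistortPoints(np.array([[uv]],float),i["camera_matrix"],i["D"])[0,0]
    d=np.array([*p,1.])
    if n=="wrist":
        T=i["tool_from_camera"];R=Ro.from_euler("xyz",pose[1]).as_matrix()
        return R@T[:3,3]+pose[0],R@T[:3,:3]@d
    return -i["R"].T@i["t"],i["R"].T@d
def at(n,uv,z,pose=None):
    o,d=ray(n,uv,pose); return (o+d*(z-o[2])/d[2]).round(1)
E
python3 - <<'E'
from h import *
S=lambda p:((p[0]+.5)/1.5625-.5,(p[1]+.5)/1.5625-.5)
for n,z,a,b in[("white",64,(525,390),(247,262)),("yellow",64,(565,296),(227,355)),("green",64,(391,388),(375,228)),("red",64,(628,365),(148,316)),("bell",52,(436,284),(368,328)),("knob",63,(508,211),(316,424))]:
    print(n,at("top",S(a),z),at("scene",S(b),z))
print(at("top",S((337,350)),5),at("top",S((310,452)),5),at("top",S((330,270)),82))
E
```

```text
white [ 447.8 -136.    64. ] [ 447.5 -135.8   64. ]
yellow [ 602.5 -208.    64. ] [ 601.  -206.4   64. ]
green [451.9  80.4  64. ] [457.1  80.5  64. ]
red [ 487.2 -306.7   64. ] [ 490.9 -305.    64. ]
bell [626.    5.4  52. ] [626.3   7.2  52. ]
knob [ 750.2 -118.    63. ] [ 752.3 -115.3   63. ]
[520.8 174.5   5. ] [348.8 217.4   5. ] [643.5 180.3  82. ]
```

```bash
python3 -m inch '[{"gripper":0,"dx":0.01,"dy":-0.025},{"gripper":0,"dx":0.02,"dy":-0.05},{"gripper":0,"dx":0.03,"dy":-0.08},{"gripper":0,"dx":0.04,"dy":-0.11},{"gripper":0,"dx":0.053,"dy":-0.14}]' 10
python3 -m inch '[{"gripper":0,"dx":0.012,"dy":-0.03},{"gripper":0,"dx":0.024,"dy":-0.06},{"gripper":0,"dx":0.036,"dy":-0.09},{"gripper":0,"dx":0.048,"dy":-0.12},{"gripper":0,"dx":0.06,"dy":-0.15}]'
```

```text
validation failed for argument at $[0]...
validation failed for argument at $[0]...
```

```bash
python3 -m inch '[{"gripper":0,"dx":0.01,"dy":-0.025,"dz":0,"wx":0,"wy":0,"wz":0},{"gripper":0,"dx":0.02,"dy":-0.05,"dz":0,"wx":0,"wy":0,"wz":0},{"gripper":0,"dx":0.03,"dy":-0.08,"dz":0,"wx":0,"wy":0,"wz":0},{"gripper":0,"dx":0.04,"dy":-0.11,"dz":0,"wx":0,"wy":0,"wz":0},{"gripper":0,"dx":0.053,"dy":-0.14,"dz":0,"wx":0,"wy":0,"wz":0}]' 10
```

```text
clock: 0.52
eef_pos: [237.7, 376.5, 205.1]
eef_rot: [-3.141, -0.0, 2.799]
wrist_force: [1.7, -0.1, -0.1]
finger_gap: 63.9
finger_force: 0.0
```

```bash

python3 -m inch '[{"gripper":0,"dx":0.012,"dy":-0.03,"dz":0,"wx":0,"wy":0,"wz":0},{"gripper":0,"dx":0.024,"dy":-0.06,"dz":0,"wx":0,"wy":0,"wz":0},{"gripper":0,"dx":0.036,"dy":-0.09,"dz":0,"wx":0,"wy":0,"wz":0},{"gripper":0,"dx":0.048,"dy":-0.12,"dz":0,"wx":0,"wy":0,"wz":0},{"gripper":0,"dx":0.06,"dy":-0.15,"dz":0,"wx":0,"wy":0,"wz":0}]'
python3 -m inch '[{"gripper":0,"dx":0.012,"dy":-0.03,"dz":0,"wx":0,"wy":0,"wz":0},{"gripper":0,"dx":0.024,"dy":-0.06,"dz":0,"wx":0,"wy":0,"wz":0},{"gripper":0,"dx":0.036,"dy":-0.09,"dz":0,"wx":0,"wy":0,"wz":0},{"gripper":0,"dx":0.048,"dy":-0.12,"dz":0,"wx":0,"wy":0,"wz":0},{"gripper":0,"dx":0.06,"dy":-0.15,"dz":0,"wx":0,"wy":0,"wz":0}]'
python3 -m inch '[{"gripper":0,"dx":0.018,"dy":-0.035,"dz":0,"wx":0,"wy":0,"wz":0},{"gripper":0,"dx":0.036,"dy":-0.07,"dz":0,"wx":0,"wy":0,"wz":0},{"gripper":0,"dx":0.054,"dy":-0.105,"dz":0,"wx":0,"wy":0,"wz":0},{"gripper":0,"dx":0.072,"dy":-0.14,"dz":0,"wx":0,"wy":0,"wz":0},{"gripper":0,"dx":0.09,"dy":-0.175,"dz":0,"wx":0,"wy":0,"wz":0}]'
python3 -m inch '[{"gripper":0,"dx":0,"dy":-0.018,"dz":-0.02,"wx":0,"wy":0,"wz":0},{"gripper":0,"dx":0,"dy":-0.037,"dz":-0.04,"wx":0,"wy":0,"wz":0},{"gripper":0,"dx":0,"dy":-0.037,"dz":-0.06,"wx":0,"wy":0,"wz":0},{"gripper":0,"dx":0,"dy":-0.037,"dz":-0.08,"wx":0,"wy":0,"wz":0},{"gripper":0,"dx":0,"dy":-0.037,"dz":-0.08,"wx":0,"wy":0,"wz":0}]'
python3 - <<'E'
from h import *
s=manip.read_state();print(s["eef_pos"],s["eef_rot"],s["wrist_force"],s["clock"])
cv2.imwrite("pics/w1.png",cv2.resize(manip.camera("wrist"),(800,600),interpolation=cv2.INTER_CUBIC))
E
```

```text
clock: 0.93
eef_pos: [297.9, 226.5, 205.3]
eef_rot: [-3.142, -0.0, 2.799]
wrist_force: [0.5, 0.1, -0.4]
finger_gap: 30.7
finger_force: 0.0
clock: 1.35
eef_pos: [358.0, 76.4, 205.5]
eef_rot: [3.142, 0.0, 2.799]
wrist_force: [1.5, 1.0, 0.1]
finger_gap: 0.2
finger_force: 0.0
clock: 1.77
eef_pos: [448.2, -99.1, 205.3]
eef_rot: [3.142, -0.0, 2.798]
wrist_force: [0.9, 0.9, 0.3]
finger_gap: 0.3
finger_force: 0.0
clock: 2.18
eef_pos: [446.1, -133.7, 122.0]
eef_rot: [3.141, -0.006, 2.798]
wrist_force: [-0.3, -0.2, -0.4]
finger_gap: 0.6
finger_force: 0.0
[ 446.08130392 -133.70531815  122.02969355] [ 3.14142551 -0.00588437  2.79802026] [-0.29551099 -0.16207677 -0.37221511] 2.1833
```

View pics/w1.png

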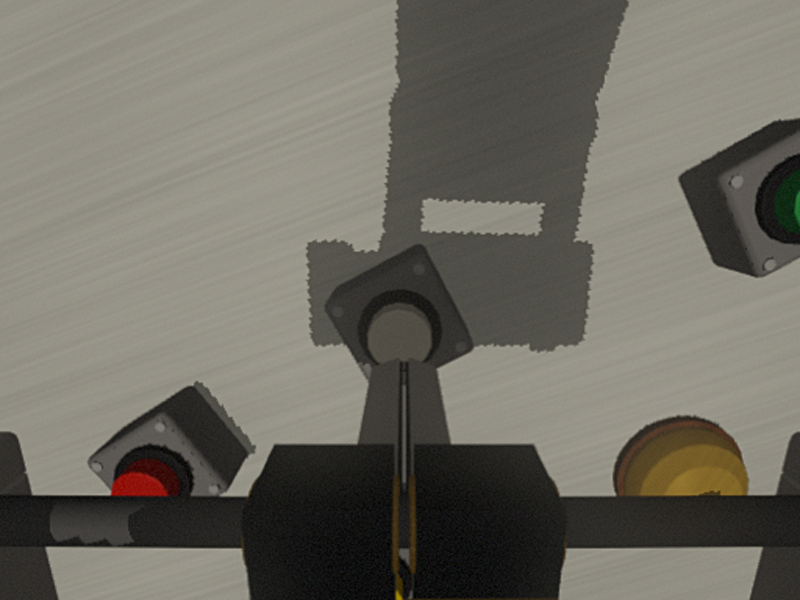

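Wrist view: white cap centred about (400,337), just ahead of the shut fingertips.

```bash
python3 - <<'E'
from h import *
s=manip.read_state();P=(s["eef_pos"],s["eef_rot"]);print(s["eef_pos"])
S=lambda p:((p[0]+.5)/1.5625-.5,(p[1]+.5)/1.5625-.5)
print(at("wrist",S((400,337)),64,P))
E
python3 -m inch '[{"gripper":0,"dx":0,"dy":0,"dz":-0.012,"wx":0,"wy":0,"wz":0},{"gripper":0,"dx":0,"dy":0,"dz":-0.025,"wx":0,"wy":0,"wz":0},{"gripper":0,"dx":0,"dy":0,"dz":-0.038,"wx":0,"wy":0,"wz":0},{"gripper":0,"dx":0,"dy":0,"dz":-0.048,"wx":0,"wy":0,"wz":0},{"gripper":0,"dx":0,"dy":0,"dz":-0.052,"wx":0,"wy":0,"wz":0}]'
```

```text
[ 446.94593455 -133.75870489  124.18131546]
[ 448.8 -136.5   64. ]
clock: 2.65
eef_pos: [447.9, -133.8, 73.2]
eef_rot: [-3.142, -0.0, 2.799]
wrist_force: [-0.4, -1.2, 0.9]
finger_gap: 0.8
finger_force: 0.0
```

```bash
python3 -m inch '[{"gripper":0,"dx":0,"dy":-0.002,"dz":-0.004,"wx":0,"wy":0,"wz":0},{"gripper":0,"dx":0,"dy":-0.002,"dz":-0.007,"wx":0,"wy":0,"wz":0},{"gripper":0,"dx":0,"dy":-0.002,"dz":-0.009,"wx":0,"wy":0,"wz":0},{"gripper":0,"dx":0,"dy":-0.002,"dz":-0.010,"wx":0,"wy":0,"wz":0},{"gripper":0,"dx":0,"dy":-0.002,"dz":-0.011,"wx":0,"wy":0,"wz":0}]'
python3 -m inch '[{"gripper":0,"dx":0,"dy":0,"dz":-0.001,"wx":0,"wy":0,"wz":0},{"gripper":0,"dx":0,"dy":0,"dz":-0.002,"wx":0,"wy":0,"wz":0},{"gripper":0,"dx":0,"dy":0,"dz":-0.003,"wx":0,"wy":0,"wz":0},{"gripper":0,"dx":0,"dy":0,"dz":-0.0035,"wx":0,"wy":0,"wz":0},{"gripper":0,"dx":0,"dy":0,"dz":-0.004,"wx":0,"wy":0,"wz":0}]'
```

```text
clock: 3.07
eef_pos: [448.1, -136.1, 62.9]
eef_rot: [-3.142, 0.001, 2.799]
wrist_force: [-1.3, 0.3, 3.5]
finger_gap: 0.5
finger_force: 1.6
clock: 3.48
eef_pos: [448.0, -136.1, 58.5]
eef_rot: [-3.142, 0.0, 2.799]
wrist_force: [-0.4, -1.1, 3.6]
finger_gap: 0.4
finger_force: 1.9
```

Contact is at about 64 and the forces are as expected. I'll creep on in 0.5 mm steps.

```bash
python3 -m inch '[{"gripper":0,"dx":0,"dy":0,"dz":-0.0005,"wx":0,"wy":0,"wz":0},{"gripper":0,"dx":0,"dy":0,"dz":-0.001,"wx":0,"wy":0,"wz":0},{"gripper":0,"dx":0,"dy":0,"dz":-0.0015,"wx":0,"wy":0,"wz":0},{"gripper":0,"dx":0,"dy":0,"dz":-0.002,"wx":0,"wy":0,"wz":0},{"gripper":0,"dx":0,"dy":0,"dz":-0.002,"wx":0,"wy":0,"wz":0}]'
```

```text
clock: 3.9
eef_pos: [448.0, -136.1, 56.4]
eef_rot: [3.142, 0.0, 2.799]
wrist_force: [1.3, -0.4, 2.4]
finger_gap: 0.4
finger_force: 1.4
```

```bash
python3 -m inch '[{"gripper":0,"dx":0,"dy":0,"dz":-0.0002,"wx":0,"wy":0,"wz":0},{"gripper":0,"dx":0,"dy":0,"dz":-0.0004,"wx":0,"wy":0,"wz":0},{"gripper":0,"dx":0,"dy":0,"dz":-0.0005,"wx":0,"wy":0,"wz":0},{"gripper":0,"dx":0,"dy":0,"dz":-0.0005,"wx":0,"wy":0,"wz":0},{"gripper":0,"dx":0,"dy":0,"dz":-0.0005,"wx":0,"wy":0,"wz":0}]'
```

```text
clock: 4.32
eef_pos: [448.0, -136.1, 56.2]
eef_rot: [-3.142, 0.0, 2.799]
wrist_force: [-0.3, -1.4, 6.8]
finger_gap: 0.6
finger_force: 3.6
```

The stop is felt (6.8 N at 56.2), so white is down. Next I lift and go above yellow.

```bash
python3 -m inch '[{"gripper":0,"dx":0,"dy":0,"dz":0.01,"wx":0,"wy":0,"wz":0},{"gripper":0,"dx":0,"dy":0,"dz":0.025,"wx":0,"wy":0,"wz":0},{"gripper":0,"dx":0,"dy":0,"dz":0.045,"wx":0,"wy":0,"wz":0},{"gripper":0,"dx":0,"dy":0,"dz":0.06,"wx":0,"wy":0,"wz":0},{"gripper":0,"dx":0.01,"dy":-0.005,"dz":0.065,"wx":0,"wy":0,"wz":0}]'
python3 -m inch '[{"gripper":0,"dx":0.035,"dy":-0.016,"dz":0,"wx":0,"wy":0,"wz":0},{"gripper":0,"dx":0.07,"dy":-0.032,"dz":0,"wx":0,"wy":0,"wz":0},{"gripper":0,"dx":0.105,"dy":-0.048,"dz":0,"wx":0,"wy":0,"wz":0},{"gripper":0,"dx":0.13,"dy":-0.06,"dz":0,"wx":0,"wy":0,"wz":0},{"gripper":0,"dx":0.144,"dy":-0.066,"dz":0,"wx":0,"wy":0,"wz":0}]'
python3 - <<'E'
from h import *
for i in range(4): w=manip.camera("wrist")
s=manip.read_state();print(s["eef_pos"],s["eef_rot"],s["clock"])
cv2.imwrite("pics/w2.png",cv2.resize(w,(800,600),interpolation=cv2.INTER_CUBIC))
E
```

```text
clock: 4.73
eef_pos: [457.5, -140.5, 123.3]
eef_rot: [3.141, 0.001, 2.799]
wrist_force: [0.3, -0.2, -1.2]
finger_gap: 0.9
finger_force: 0.0
clock: 5.15
eef_pos: [603.4, -207.8, 120.5]
eef_rot: [3.141, -0.001, 2.798]
wrist_force: [-0.9, 0.4, -0.1]
finger_gap: 0.3
finger_force: 0.0
[ 601.14281679 -206.5736461   120.52389266] [ 3.14141261e+00 -1.77310643e-03  2.79891741e+00] 5.35
```

View pics/w2.png

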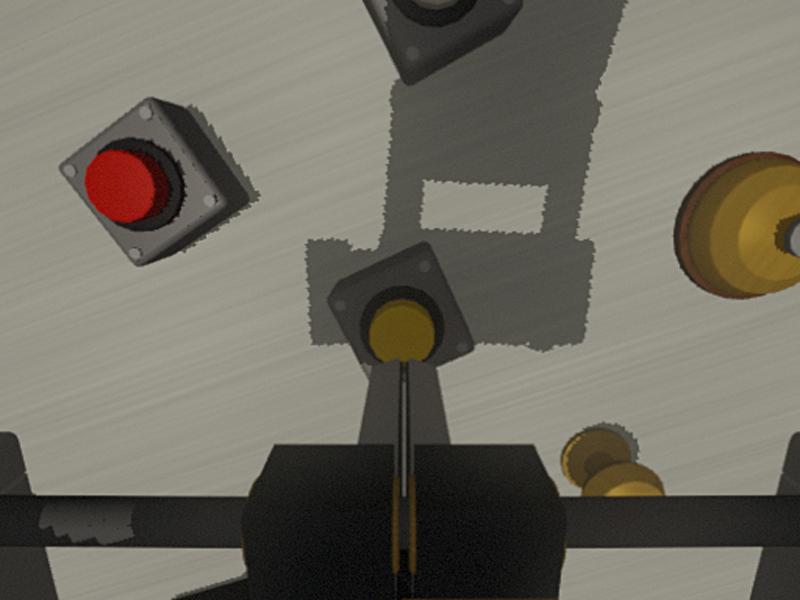

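Yellow cap is at (402,333), the same alignment as with white. I'll press it the same way.

```bash

python3 -m inch '[{"gripper":0,"dx":0.001,"dy":-0.001,"dz":-0.012,"wx":0,"wy":0,"wz":0},{"gripper":0,"dx":0.001,"dy":-0.001,"dz":-0.025,"wx":0,"wy":0,"wz":0},{"gripper":0,"dx":0.001,"dy":-0.001,"dz":-0.038,"wx":0,"wy":0,"wz":0},{"gripper":0,"dx":0.001,"dy":-0.001,"dz":-0.046,"wx":0,"wy":0,"wz":0},{"gripper":0,"dx":0.001,"dy":-0.001,"dz":-0.049,"wx":0,"wy":0,"wz":0}]'
python3 -m inch '[{"gripper":0,"dx":0,"dy":0,"dz":-0.003,"wx":0,"wy":0,"wz":0},{"gripper":0,"dx":0,"dy":0,"dz":-0.006,"wx":0,"wy":0,"wz":0},{"gripper":0,"dx":0,"dy":0,"dz":-0.008,"wx":0,"wy":0,"wz":0},{"gripper":0,"dx":0,"dy":0,"dz":-0.009,"wx":0,"wy":0,"wz":0},{"gripper":0,"dx":0,"dy":0,"dz":-0.010,"wx":0,"wy":0,"wz":0}]'
python3 -m inch '[{"gripper":0,"dx":0,"dy":0,"dz":-0.001,"wx":0,"wy":0,"wz":0},{"gripper":0,"dx":0,"dy":0,"dz":-0.002,"wx":0,"wy":0,"wz":0},{"gripper":0,"dx":0,"dy":0,"dz":-0.003,"wx":0,"wy":0,"wz":0},{"gripper":0,"dx":0,"dy":0,"dz":-0.004,"wx":0,"wy":0,"wz":0},{"gripper":0,"dx":0,"dy":0,"dz":-0.0045,"wx":0,"wy":0,"wz":0}]'
```

```text
clock: 5.77
eef_pos: [601.8, -207.6, 69.6]
eef_rot: [3.141, -0.003, 2.799]
wrist_force: [-0.7, 0.1, 0.5]
finger_gap: 0.3
finger_force: 0.0
clock: 6.18
eef_pos: [603.0, -208.1, 62.4]
eef_rot: [3.142, 0.001, 2.799]
wrist_force: [-1.8, 0.2, 2.8]
finger_gap: 0.2
finger_force: 1.6
clock: 6.6
eef_pos: [603.0, -208.0, 57.5]
eef_rot: [-3.142, 0.0, 2.799]
wrist_force: [-0.2, 0.2, 2.9]
finger_gap: 0.4
finger_force: 1.9
```

```bash
python3 -m inch '[{"gripper":0,"dx":0,"dy":0,"dz":-0.0005,"wx":0,"wy":0,"wz":0},{"gripper":0,"dx":0,"dy":0,"dz":-0.001,"wx":0,"wy":0,"wz":0},{"gripper":0,"dx":0,"dy":0,"dz":-0.0013,"wx":0,"wy":0,"wz":0},{"gripper":0,"dx":0,"dy":0,"dz":-0.0015,"wx":0,"wy":0,"wz":0},{"gripper":0,"dx":0,"dy":0,"dz":-0.0015,"wx":0,"wy":0,"wz":0}]'
```

```text
clock: 7.02
eef_pos: [603.0, -208.1, 56.3]
eef_rot: [-3.142, 0.0, 2.799]
wrist_force: [-1.5, 0.3, 6.0]
finger_gap: 0.3
finger_force: 3.1
```

Yellow is down at its stop. Next is green.

```bash
python3 -m inch '[{"gripper":0,"dx":0,"dy":0,"dz":0.01,"wx":0,"wy":0,"wz":0},{"gripper":0,"dx":0,"dy":0,"dz":0.025,"wx":0,"wy":0,"wz":0},{"gripper":0,"dx":0,"dy":0,"dz":0.045,"wx":0,"wy":0,"wz":0},{"gripper":0,"dx":0,"dy":0,"dz":0.06,"wx":0,"wy":0,"wz":0},{"gripper":0,"dx":-0.006,"dy":0.012,"dz":0.065,"wx":0,"wy":0,"wz":0}]'
python3 -m inch '[{"gripper":0,"dx":-0.015,"dy":0.03,"dz":0,"wx":0,"wy":0,"wz":0},{"gripper":0,"dx":-0.03,"dy":0.06,"dz":0,"wx":0,"wy":0,"wz":0},{"gripper":0,"dx":-0.045,"dy":0.09,"dz":0,"wx":0,"wy":0,"wz":0},{"gripper":0,"dx":-0.06,"dy":0.12,"dz":0,"wx":0,"wy":0,"wz":0},{"gripper":0,"dx":-0.075,"dy":0.15,"dz":0,"wx":0,"wy":0,"wz":0}]'
python3 -m inch '[{"gripper":0,"dx":-0.016,"dy":0.03,"dz":0,"wx":0,"wy":0,"wz":0},{"gripper":0,"dx":-0.032,"dy":0.06,"dz":0,"wx":0,"wy":0,"wz":0},{"gripper":0,"dx":-0.048,"dy":0.09,"dz":0,"wx":0,"wy":0,"wz":0},{"gripper":0,"dx":-0.06,"dy":0.115,"dz":0,"wx":0,"wy":0,"wz":0},{"gripper":0,"dx":-0.067,"dy":0.126,"dz":0,"wx":0,"wy":0,"wz":0}]'
python3 - <<'E'
from h import *
for i in range(4): w=manip.camera("wrist")
s=manip.read_state();print(s["eef_pos"],s["eef_rot"],s["clock"])
cv2.imwrite("pics/w3.png",cv2.resize(w,(800,600),interpolation=cv2.INTER_CUBIC))
E
```

```text
clock: 7.43
eef_pos: [597.9, -197.5, 123.7]
eef_rot: [-3.141, 0.003, 2.798]
wrist_force: [1.0, 0.2, 0.8]
finger_gap: 0.2
finger_force: 0.0
clock: 7.85
eef_pos: [520.8, -44.8, 121.3]
eef_rot: [-3.142, -0.0, 2.799]
wrist_force: [0.5, 0.6, -0.2]
finger_gap: 0.3
finger_force: 0.0
clock: 8.27
eef_pos: [453.6, 82.2, 121.3]
eef_rot: [3.141, -0.0, 2.801]
wrist_force: [-0.1, -0.5, -0.4]
finger_gap: 0.4
finger_force: 0.0
[455.38137348  79.41693473 121.19401733] [-3.14157102e+00  5.27942154e-04  2.79914213e+00] 8.4667
```

View pics/w3.png

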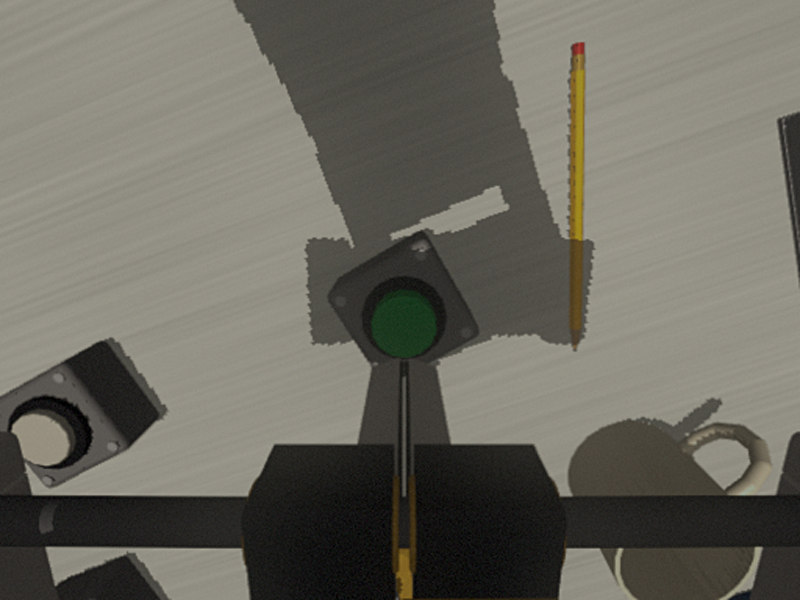

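Green cap is at (404,325), slightly further out in the image than the earlier two.

```bash
python3 - <<'E'
from h import *
s=manip.read_state();P=(s["eef_pos"],s["eef_rot"])
S=lambda p:((p[0]+.5)/1.5625-.5,(p[1]+.5)/1.5625-.5)
print(s["eef_pos"],at("wrist",S((404,325)),64,P))
E
```

```text
[455.38137348  79.41693473 121.19401733] [451.2  81.   64. ]
```

```bash

python3 -m inch '[{"gripper":0,"dx":-0.003,"dy":0.001,"dz":-0.012,"wx":0,"wy":0,"wz":0},{"gripper":0,"dx":-0.003,"dy":0.001,"dz":-0.025,"wx":0,"wy":0,"wz":0},{"gripper":0,"dx":-0.003,"dy":0.001,"dz":-0.038,"wx":0,"wy":0,"wz":0},{"gripper":0,"dx":-0.003,"dy":0.001,"dz":-0.046,"wx":0,"wy":0,"wz":0},{"gripper":0,"dx":-0.003,"dy":0.001,"dz":-0.049,"wx":0,"wy":0,"wz":0}]'
python3 -m inch '[{"gripper":0,"dx":0,"dy":0,"dz":-0.003,"wx":0,"wy":0,"wz":0},{"gripper":0,"dx":0,"dy":0,"dz":-0.006,"wx":0,"wy":0,"wz":0},{"gripper":0,"dx":0,"dy":0,"dz":-0.008,"wx":0,"wy":0,"wz":0},{"gripper":0,"dx":0,"dy":0,"dz":-0.009,"wx":0,"wy":0,"wz":0},{"gripper":0,"dx":0,"dy":0,"dz":-0.010,"wx":0,"wy":0,"wz":0}]'
python3 -m inch '[{"gripper":0,"dx":0,"dy":0,"dz":-0.001,"wx":0,"wy":0,"wz":0},{"gripper":0,"dx":0,"dy":0,"dz":-0.002,"wx":0,"wy":0,"wz":0},{"gripper":0,"dx":0,"dy":0,"dz":-0.003,"wx":0,"wy":0,"wz":0},{"gripper":0,"dx":0,"dy":0,"dz":-0.004,"wx":0,"wy":0,"wz":0},{"gripper":0,"dx":0,"dy":0,"dz":-0.0045,"wx":0,"wy":0,"wz":0}]'
```

```text
clock: 8.88
eef_pos: [451.9, 80.0, 70.8]
eef_rot: [-3.141, -0.002, 2.797]
wrist_force: [0.3, -0.3, -0.1]
finger_gap: 0.6
finger_force: 0.0
clock: 9.3
eef_pos: [452.2, 80.8, 62.3]
eef_rot: [-3.142, 0.001, 2.799]
wrist_force: [-0.4, -2.0, 3.7]
finger_gap: 0.4
finger_force: 1.6
clock: 9.72
eef_pos: [452.1, 81.0, 57.5]
eef_rot: [3.141, 0.001, 2.799]
wrist_force: [1.1, -2.3, 3.7]
finger_gap: -0.2
finger_force: 1.9
```

```bash
python3 -m inch '[{"gripper":0,"dx":0,"dy":0,"dz":-0.0005,"wx":0,"wy":0,"wz":0},{"gripper":0,"dx":0,"dy":0,"dz":-0.001,"wx":0,"wy":0,"wz":0},{"gripper":0,"dx":0,"dy":0,"dz":-0.0013,"wx":0,"wy":0,"wz":0},{"gripper":0,"dx":0,"dy":0,"dz":-0.0015,"wx":0,"wy":0,"wz":0},{"gripper":0,"dx":0,"dy":0,"dz":-0.0015,"wx":0,"wy":0,"wz":0}]'
```

```text
clock: 10.13
eef_pos: [452.1, 81.0, 56.2]
eef_rot: [3.141, 0.001, 2.799]
wrist_force: [0.9, -2.4, 6.1]
finger_gap: 0.6
finger_force: 3.4
```

Green is down. On to the bell.

```bash
python3 -m inch '[{"gripper":0,"dx":0,"dy":0,"dz":0.01,"wx":0,"wy":0,"wz":0},{"gripper":0,"dx":0,"dy":0,"dz":0.025,"wx":0,"wy":0,"wz":0},{"gripper":0,"dx":0,"dy":0,"dz":0.045,"wx":0,"wy":0,"wz":0},{"gripper":0,"dx":0,"dy":0,"dz":0.06,"wx":0,"wy":0,"wz":0},{"gripper":0,"dx":0.02,"dy":-0.009,"dz":0.065,"wx":0,"wy":0,"wz":0}]'
python3 -m inch '[{"gripper":0,"dx":0.035,"dy":-0.015,"dz":0,"wx":0,"wy":0,"wz":0},{"gripper":0,"dx":0.07,"dy":-0.03,"dz":0,"wx":0,"wy":0,"wz":0},{"gripper":0,"dx":0.105,"dy":-0.045,"dz":0,"wx":0,"wy":0,"wz":0},{"gripper":0,"dx":0.135,"dy":-0.058,"dz":0,"wx":0,"wy":0,"wz":0},{"gripper":0,"dx":0.154,"dy":-0.066,"dz":0,"wx":0,"wy":0,"wz":0}]'
python3 - <<'E'
from h import *
for i in range(4): w=manip.camera("wrist")
s=manip.read_state();print(s["eef_pos"],s["eef_rot"],s["clock"])
cv2.imwrite("pics/w4.png",cv2.resize(w,(800,600),interpolation=cv2.INTER_CUBIC))
E
```

```text
clock: 10.55
eef_pos: [470.7, 73.1, 123.4]
eef_rot: [3.141, 0.0, 2.8]
wrist_force: [-0.6, 0.9, 0.8]
finger_gap: 0.4
finger_force: 0.0
clock: 10.97
eef_pos: [627.5, 4.8, 120.7]
eef_rot: [3.142, -0.001, 2.798]
wrist_force: [-0.3, 0.6, 0.5]
finger_gap: 0.5
finger_force: 0.0
[625.17339242   6.22921773 120.49813705] [-3.14142721e+00 -1.87285235e-03  2.79857480e+00] 11.1667
```

View pics/w4.png

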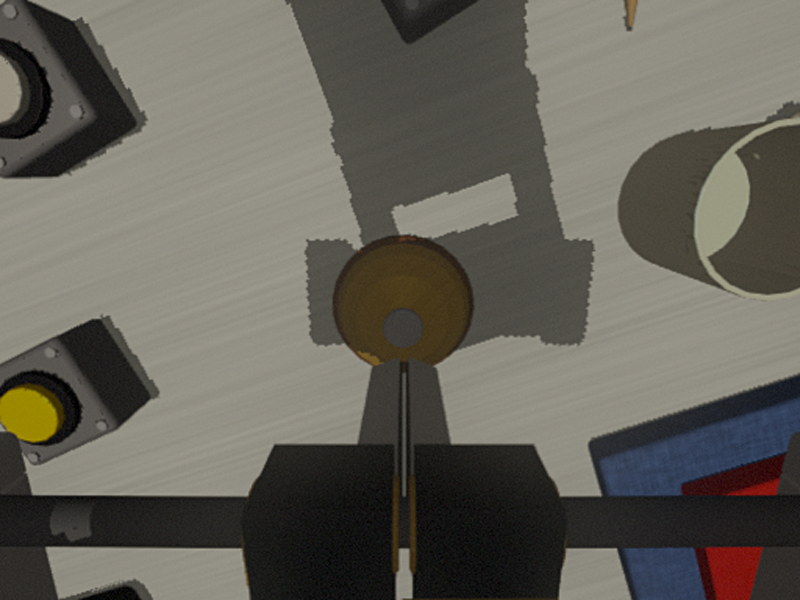

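Plunger disc is centred at (403,327).

```bash
python3 - <<'E'
from h import *
s=manip.read_state();P=(s["eef_pos"],s["eef_rot"])
S=lambda p:((p[0]+.5)/1.5625-.5,(p[1]+.5)/1.5625-.5)
print(s["eef_pos"],at("wrist",S((403,327)),52,P))
E
python3 -m inch '[{"gripper":0,"dx":0,"dy":0,"dz":-0.012,"wx":0,"wy":0,"wz":0},{"gripper":0,"dx":0,"dy":0,"dz":-0.025,"wx":0,"wy":0,"wz":0},{"gripper":0,"dx":0,"dy":0,"dz":-0.038,"wx":0,"wy":0,"wz":0},{"gripper":0,"dx":0,"dy":0,"dz":-0.050,"wx":0,"wy":0,"wz":0},{"gripper":0,"dx":0,"dy":0,"dz":-0.058,"wx":0,"wy":0,"wz":0}]'
```

```text
[625.17339242   6.22921773 120.49813705] [625.    5.8  52. ]
clock: 11.58
eef_pos: [624.9, 6.2, 60.6]
eef_rot: [-3.141, -0.002, 2.799]
wrist_force: [-0.5, -0.5, 0.0]
finger_gap: 0.5
finger_force: 0.0
```

```bash

python3 -m inch '[{"gripper":0,"dx":0,"dy":0,"dz":-0.003,"wx":0,"wy":0,"wz":0},{"gripper":0,"dx":0,"dy":0,"dz":-0.006,"wx":0,"wy":0,"wz":0},{"gripper":0,"dx":0,"dy":0,"dz":-0.008,"wx":0,"wy":0,"wz":0},{"gripper":0,"dx":0,"dy":0,"dz":-0.010,"wx":0,"wy":0,"wz":0},{"gripper":0,"dx":0,"dy":0,"dz":-0.011,"wx":0,"wy":0,"wz":0}]'
python3 -m inch '[{"gripper":0,"dx":0,"dy":0,"dz":-0.001,"wx":0,"wy":0,"wz":0},{"gripper":0,"dx":0,"dy":0,"dz":-0.002,"wx":0,"wy":0,"wz":0},{"gripper":0,"dx":0,"dy":0,"dz":-0.003,"wx":0,"wy":0,"wz":0},{"gripper":0,"dx":0,"dy":0,"dz":-0.004,"wx":0,"wy":0,"wz":0},{"gripper":0,"dx":0,"dy":0,"dz":-0.005,"wx":0,"wy":0,"wz":0}]'
```

```text
clock: 12.0
eef_pos: [626.1, 6.0, 52.1]
eef_rot: [3.141, 0.001, 2.799]
wrist_force: [0.5, 0.9, 2.2]
finger_gap: 0.8
finger_force: 0.8
clock: 12.42
eef_pos: [626.0, 6.0, 47.2]
eef_rot: [3.141, 0.001, 2.799]
wrist_force: [-0.5, -1.0, 3.7]
finger_gap: 0.5
finger_force: 1.8
```

The plunger is about 4.8 mm down, so the bell has rung. I'll lift clear and check.

```bash
python3 -m inch '[{"gripper":0,"dx":0,"dy":0,"dz":0.005,"wx":0,"wy":0,"wz":0},{"gripper":0,"dx":0,"dy":0,"dz":0.015,"wx":0,"wy":0,"wz":0},{"gripper":0,"dx":0,"dy":0,"dz":0.035,"wx":0,"wy":0,"wz":0},{"gripper":0,"dx":0,"dy":0,"dz":0.065,"wx":0,"wy":0,"wz":0},{"gripper":0,"dx":0,"dy":0,"dz":0.095,"wx":0,"wy":0,"wz":0}]'
python3 -m inch '[{"gripper":0,"dx":-0.02,"dy":0,"dz":0.02,"wx":0,"wy":0,"wz":0},{"gripper":0,"dx":-0.05,"dy":0,"dz":0.04,"wx":0,"wy":0,"wz":0},{"gripper":0,"dx":-0.08,"dy":0,"dz":0.06,"wx":0,"wy":0,"wz":0},{"gripper":0,"dx":-0.1,"dy":0,"dz":0.06,"wx":0,"wy":0,"wz":0},{"gripper":0,"dx":-0.1,"dy":0,"dz":0.06,"wx":0,"wy":0,"wz":0}]'
python3 - <<'E'
from h import *
for i in range(4): w=manip.camera("scene")
cv2.imwrite("pics/s5.png",cv2.resize(w,(800,600),interpolation=cv2.INTER_CUBIC))
E
```

```text
clock: 12.83
eef_pos: [625.3, 6.0, 143.3]
eef_rot: [-3.141, -0.001, 2.799]
wrist_force: [0.8, 0.5, 0.6]
finger_gap: 0.5
finger_force: 0.0
clock: 13.25
eef_pos: [523.8, 6.1, 204.4]
eef_rot: [3.141, 0.002, 2.799]
wrist_force: [0.4, 0.3, -0.6]
finger_gap: 0.5
finger_force: 0.0
```

View pics/s5.png

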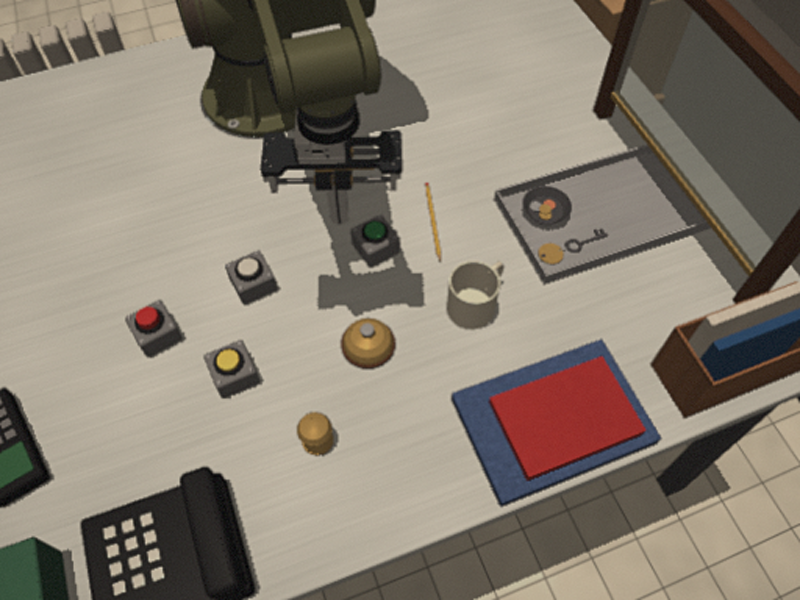

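White (248,267), yellow (228,361) and green (375,232) sit lower than before. Red (148,316), the bell (368,329) and all the other things are unmoved, and the arm is clear.

```bash
python3 -c "
from cell import manip; print(manip.sign_off())"
```

```text
the job is handed in; nothing more can be done
None
```

I pressed white, yellow and green fully down in that order, then pressed the bell's plunger about 4.8 mm (it rings at 3 mm). I handed the job in with the red button and everything else on the counter unmoved in the last picture and the arm clear; sign-off gave no verdict.

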